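# Clear the lid of a sandwich press, slip its sprung catch and hold the lid up

## Task

The sandwich press is locked shut and somebody has left the spice jar on its lid. Stand the jar upright on a free part of the chopping board and let go of it; then, with the lid still down, pull the sliding handle on the front of the lid fully to its left end (left as you face the press) against its spring, lift the lid by it off the ball stud, and finish holding the lid about 40 degrees open (it falls shut if let go; do not let it drop). Do not tip the spice jar over or push the jam jar, the pepper mill or the mug about.

Things in the scene. Friction and masses are not known exactly. Their poses are not given: they have to be found in the camera images.
- grill: sandwich press, black base, brushed steel lid, fixed on the worktop, 210 (x) x 250 (y) x 98 high; origin on the worktop under its middle; x points from its front (robot's side, handle) to its back (hinge), y to its left seen from the robot. Top of the shut lid: flat, z 98 mm. A black tongue 104 wide, top at z 86 mm, reaches from the lid's front at x -105 to x -155 mm and carries the handle
- grill_lid (a joint): angle of the lid, rad: 0 shut, grows as the front is lifted, stops at 1.25; turns about the line through point lid_hinge along the press's y. About 4 N at the handle lifts it; no stay, it falls shut. Locked by a keeper under a 28 mm ball stud on the base unless grill_latch is beyond 0.009
- grill_latch (a joint): travel of the sliding handle on the lid's tongue, m: 0 at rest, grows towards the press's +y (left seen from the robot), hard stop at 0.014; spring 4 N at 0 rising to 9 N at the stop, springs back when let go. Beyond 0.009 the lid is unlocked; once the lid is up the handle may spring back
- latch_grip (a point): grip point, centre of the handle's upright black finger grip, 24 (x) x 16 (y) x 38 high: top 15 mm above it, steel shoe (34 x 42) 22 mm below; moves with handle and lid. Lid shut: z 114, x -130, y 0 mm of the press. Pinch from above across the 16 mm, fingers closing along the press's y, 40 mm free either side; it carries the lid and may turn between the fingers as the lid tilts
- lid_hinge (a point): middle of the lid's hinge line, fixed, at x 115, z 62 mm of the press; the grip point lies 245 mm in front of it and 52 mm above it when the lid is shut
- spice_jar: upright round spice jar with a dark screw cap, 44 mm diameter, 105 high, 110 g, loose, standing on the press's lid at the start; origin in the middle of its underside, z up along the jar
- board: red plastic chopping board lying fixed on the worktop, 360 (its x) x 240 (its y) x 8 mm thick; origin in the middle of its underside, so its top is at z 8 mm. The jam jar stands on its far half (board x about +100 mm); its near half (board x below 20 mm) is free
- jam_jar: round jam jar, 68 mm diameter, 84 high, loose, standing on the far half of the board; origin in the middle of its underside; to be left alone
- pepper_mill: dark pepper mill, 45 mm diameter, 139 high, loose, standing at the back between board and press; origin in the middle of its underside; to be left alone
- mug: white mug, 78 mm diameter with a handle, 92 high, loose, standing at the right of the press; origin in the middle of its underside; to be left alone
Things that resemble listed ones, but are neither listed nor needed, are in the scene too. What is shaped like the spice_jar but green or turquoise is not meant.

How it is judged:
By the outcome, as a careful person would: the job done as asked, in the order asked, and still so for the second after the job is handed in, while the arm keeps its last pose, push and grip.
It also fails if it takes over 58 s, if anything falls off the work surface, if the arm or the gripper's body presses on something with over 40 N, if the wrist force passes 120 N, or if a joint passes its speed limit or range.

## Robot

A 7-joint arm with a two-finger parallel gripper is mounted at the origin on a cart in front of the work surface, level with it; the furniture and walls round the work are solid. World frame = base frame: x ahead of the robot, y to its left, z up, the work surface at z = 0. Lengths are in m, angles in rad, forces in N, time in s.
With the tool pointing down it reaches from about 0.4 to 0.85 m from the base axis. Payload 10.4 kg.
Tool frame: the origin (TCP) lies on the centre line of the jaws, within the pads' length; the fingertips stand 11 mm ahead of it and the grasp point (between the pads) lies 8 mm behind it (tip_reach is the distance from the TCP to the fingertips, in m); z points along the fingers, y is the line along which they close (so a half turn about z gives the same grasp; the last joint's range is limited). The gripper opens to 85 mm and grips with 20 to 120 N. Pads are 22 mm wide; open, the fingers measure 114 mm over their backs; the gripper's body (76 mm by 85 mm) begins 54 mm behind the grasp point. The pads swing forward as they close: fully open they stand 13 mm farther back than shut.
Start: joints at [-1.229, 0.332, -0.065, 1.46, 0.022, 1.35, -0.088], TCP at [0.223, 0.584, 0.213] pointing down, gripper open.
Joint ranges: [-2.6, 2.6], [-0.5, 2.12], [-1.47, 1.34], [0.16, 2.42], [-1.27, 4.41], [0.06, 2.06], [-2.6, 2.6]. Speed limits (rad/s): [2.22, 2.22, 2.79, 2.79, 3.14, 3.14, 3.14].

## Interface

Orientations are given as a unit quaternion [x, y, z, w].
In Python, from workcell import get_obs, camera, hand_in, tip_reach gives the robot as it stands. The module is installed in compiled form; this text tells all that it offers.
- The arm moves only by the tool move_arm, never from a script. Its argument "plan" is a list of rows, each an object with "delta_pos": the shift along the tool's x, y, z in a scale on which 1.0 is 0.75 m, a list of three; "turn": the turn, a rotation vector about the tool's x, y, z in shares of 120 degrees (1.0 is 120 degrees), a list of three; "fingers": the closure, from 0 (fully open) to 1 (shut). A call has 1 to 12 rows; each row is the pose to reach, as a shift and turn from the pose commanded when the call began, along the tool's axes at that moment; what a row does not reach only later rows make up. A row lasts 1/8 s, in which the tool goes at most 62.5 mm and 10.7 degrees, less where a joint would pass 70% of its speed; a pose out of reach is approached as far as the arm can. Shift and turn numbers lie between -1 and 1, and a call with a number outside is refused. A call with a gripper value outside its range is refused whole. The fingers move at their own pace and stop on an object; "force" is the grip in N (left out, the last holds). Time passes only in rows, so rows that repeat a pose let the fingers close. It gives the time, the measured TCP pose, the force, the opening and the grip force at its end, in the units of the state.
- get_obs(): the state, without advancing time (a new reading comes with each control period).
- camera(name): name is "scene" or "top" or "wrist"; returns a dict with "color" (400x640x3 uint8, red, green, blue), "range_z" (400x640 float32, m along the optical axis (not along the pixel's ray), 0 where there is no reading), "fx", "fy", "cx", "cy" (pixels), "R" (3x3) and "t" (3): a world point X has camera coordinates R X + t; the wrist camera has in their place "tool_from_camera" (4x4, takes a point from camera to tool coordinates, whose origin is the TCP and whose axes are the flange's). Camera axes: x right, y down, z forward; pixel columns grow to the right and rows downward; lengths in m; the calibration is good to about 2 mm. The wrist camera is an equidistant fisheye: a pixel r from the principal point sees the ray r / f radians off the axis. A picture is of the moment at which its call begins: read the wrist's pose just before it.
- hand_in(): hands the job in; it is judged then, once.
The state is a dict: "clock": time; "joint_pos": joint angles; "joint_velocities": joint speeds; "tau": joint torques, N m; "position": TCP position; "ee_rot": TCP orientation; "ft_force": force on the tool from outside, world axes, zero at the start; "torque": the same for the moment, N m; "grip_width": opening from 0.0 (shut) to 1.0 (fully open); "grasp_force": force on a finger pad.
Only numpy, scipy, OpenCV 4.12 (cv2) and the standard library are available. Lean on these libraries where they do the work, as an engineer would, in place of code of your own. Each camera call takes 0.05 s, during which the arm holds its last target. There are 200 camera calls.

## Working session

There is one attempt and no reset: what is moved stays moved. The work goes in short steps, Python scripts to look and compute and a tool call to move; the robot and the scene stay as the last step left them, time stands still between calls to the robot, and variables do not carry over. Pictures are saved under pics/ and viewed, at most 10 in all, crops included, and the job is handed in when it is done.

Besides the shell and the picture viewer there is one more tool, called after "Request:" by a JSON object that holds its "fn" and its "kwargs", one argument or row to a line. move_arm: Moves the arm, as the interface text tells. Its arguments: {"type":"object","properties":{"plan":{"type":"array","items":{"type":"object","properties":{"delta_pos":{"type":"array","items":{"type":"number"}},"turn":{"type":"array","items":{"type":"number"}},"fingers":{"type":"number"}}}},"force":{"type":"number"}},"required":["plan"]}

```bash
mkdir -p pics
python3 - <<'E'
from workcell import *
import cv2,numpy as np,pickle
o=get_obs();print(o, tip_reach if not callable(tip_reach) else tip_reach())
d={}
for n in("scene","top"):
    c=camera(n);d[n]=c;cv2.imwrite(f"pics/{n}0.png",c["color"][:,:,::-1]);print(n,c["fx"],c["cx"],c["cy"],c["R"],c["t"])
pickle.dump(d,open("d0.pkl","wb"))
E
```

```text
{'clock': 0.0, 'joint_pos': array([-1.22859435,  0.33288107, -0.06468502,  1.46093697,  0.02160601,
        1.34987454, -0.08851008]), 'joint_velocities': array([-5.56457019e-04,  8.76109369e-04,  8.94081124e-06,  9.93231825e-04,
       -2.33973410e-03,  1.52242319e-03, -1.21862095e-03]), 'tau': array([ 2.71172739e-04, -6.25456309e+01,  4.94785141e-02, -3.91608775e+01,
        1.61732209e-02,  9.93984228e-03,  1.95107435e-05]), 'position': array([0.2228539 , 0.58349976, 0.21171223]), 'ee_rot': array([ 1.81392201e-01,  9.83410584e-01, -6.96319105e-04, -9.04968524e-05]), 'ft_force': array([-0.46573835,  0.25500803,  0.36495067]), 'torque': array([ 0.03343301, -0.02769043,  0.01608769]), 'grasp_force': 0.0, 'grip_width': 0.9963260687088321} 0.011
scene 415.4230255546899 312.76436953379897 201.21198909893383 [[ 0.60714199 -0.79438328 -0.01827053]
 [-0.50043117 -0.36441358 -0.78534794]
 [ 0.61720925  0.48596085 -0.61878494]] [-0.37510083  0.3663676   1.18542025]
top 448.33561776242317 327.9346287372453 194.7222645971081 [[-0.01782769 -0.99976846 -0.01205026]
 [-0.98788582  0.01947144 -0.15395605]
 [ 0.15415504  0.0091596  -0.98800421]] [-0.01020268  0.6024199   1.4158413 ]
```

View pics/scene0.png

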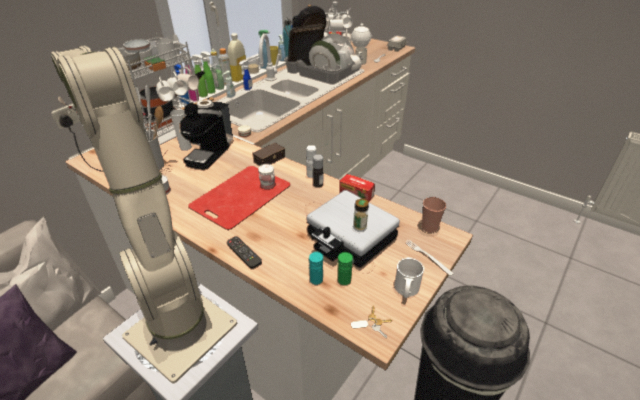

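View pics/top0.png

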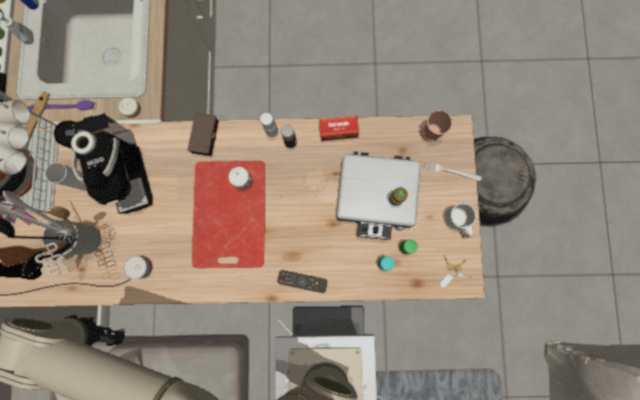

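The top view shows three spice-jar lookalikes: the one on the lid at (398,196), a turquoise one at (387,264) and a green one at (409,246). I choose the one on the lid. The jam jar is at (238,177), the mill at (289,135), the mug at (461,218), the handle at (374,229) and the board at (230,215).

```bash
cat > h.py <<'E'
import cv2,numpy as np,pickle
def cloud(c):
    v,u=np.mgrid[:400,:640];z=c["range_z"]
    p=np.stack([(u-c["cx"])/c["fx"]*z,(v-c["cy"])/c["fy"]*z,z],-1)
    P=(p-c["t"])@c["R"]; P[z<=0]=np.nan
    return P
def ray(c,uv,h):
    uv=np.atleast_2d(uv).astype(float)
    d=np.c_[(uv[:,0]-c["cx"])/c["fx"],(uv[:,1]-c["cy"])/c["fy"],np.ones(len(uv))]@c["R"]
    o=-c["R"].T@c["t"]; return o+d*((h-o[2])/d[:,2])[:,None]
E
python3 - <<'E'
from h import *
d=pickle.load(open("d0.pkl","rb"));T=d["top"];P=cloud(T);S=d["scene"];Q=cloud(S)
Z=P[...,2]
def box(m,n):
    m=m.astype(np.uint8);k,l,st,ce=cv2.connectedComponentsWithStats(m)
    i=1+st[1:,4].argmax();m=(l==i);r=cv2.minAreaRect(P[m][:,:2].astype(np.float32)*1000)
    print(n,st[i],"rect",r,"z",np.median(Z[m]),"mean",P[m].mean(0));return m
u=np.zeros((400,640),bool);u[140:245,325:430]=1
lid=u&(abs(Z-.098)<.006);box(lid,"lid")
c,n,w="",0,0
hsv=cv2.cvtColor(T["color"],cv2.COLOR_RGB2HSV)
b=((hsv[...,0]<8)|(hsv[...,0]>172))&(hsv[...,1]>120)&(Z<.03);b[:, :180]=0;b[:,280:]=0
box(b,"board")
box(u&(Z>.15),"jar")
def sub(a,b_,c,dd):
    q=np.zeros((400,640),bool);q[a:b_,c:dd]=1;return q
box(sub(215,242,350,400)&(Z>.075),"tongue/handle")
m=sub(215,245,350,400)&(Z>.118);print("grip",m.sum(),P[m].mean(0) if m.any() else 0)
box(sub(120,150,280,300)&(Z>.12),"mill");box(sub(110,138,258,279)&(Z>.08),"mill2?");box(sub(160,195,225,255)&(Z>.06),"jam");box(sub(200,240,445,480)&(Z>.07),"mug")
box(sub(250,275,375,400)&(Z>.05),"teal");box(sub(235,260,400,420)&(Z>.05),"green")
# scene: jar points above lid
q=np.zeros((400,640),bool);q[185:240,340:385]=1
for lo,hi in((.11,.13),(.13,.16),(.16,.19),(.19,.23)):
    m=q&(Q[...,2]>lo)&(Q[...,2]<hi);print("jar scene",lo,m.sum(),Q[m].mean(0) if m.any() else 0, Q[m].max(0) if m.any() else 0)
q=np.zeros((400,640),bool);q[220:262,305:350]=1
m=q&(Q[...,2]>.112);print("grip scene",m.sum(),Q[m].mean(0),Q[m].min(0),Q[m].max(0))
a=cv2.resize(T["color"][140:280,320:440,::-1],None,fx=4,fy=4,interpolation=2)
e=cv2.resize(S["color"][180:300,290:410,::-1],(480,480),interpolation=2)
e=cv2.copyMakeBorder(e,0,a.shape[0]-480,0,0,0);cv2.imwrite("pics/crop.png",a if 0 else np.hstack([a[:,:480]*1,e])[:, :800] if 0 else cv2.resize(np.hstack([a,e]),(780,455)))
E
```

```text
lid [ 337  154   83   83 4549] rect ((587.5905151367188, -178.17410278320312), (247.76600646972656, 253.11337280273438), 82.77030181884766) z 0.0983563603661766 mean [ 0.60764727 -0.1767835   0.09826708]
board [ 192  161   73  107 6952] rect ((553.3342895507812, 312.1921081542969), (239.1549530029297, 358.2726745605469), 89.68543243408203) z 0.008285504813331991 mean [0.54503881 0.31315902 0.00824833]
jar [390 187  18  17 231] rect ((575.5902709960938, -230.8522491455078), (42.10551834106445, 43.17987060546875), 6.799734592437744) z 0.20311955847303373 mean [ 0.5738544  -0.22828146  0.19682246]
tongue/handle [350 215  50  25 910] rect ((490.3753662109375, -165.5749969482422), (153.6499481201172, 74.7453384399414), 88.90499877929688) z 0.09211362690096532 mean [ 0.49566464 -0.16861864  0.09361908]
grip 39 [ 0.48172551 -0.16402085  0.12850209]
mill [280 124  14  15 154] rect ((795.3247680664062, 104.04475402832031), (40.89876937866211, 40.974700927734375), 35.67201614379883) z 0.1379309144238448 mean [0.79280761 0.10344197 0.13666673]
mill2? [260 113  15  18 201] rect ((833.99743652343
[... 740 characters left out ...]
[401 239  17  15 198] rect ((430.3274230957031, -269.7847595214844), (42.684730529785156, 42.74248123168945), 41.421539306640625) z 0.10561250689485359 mean [ 0.42930309 -0.26774326  0.10087921]
jar scene 0.11 65 [ 0.55786962 -0.23744666  0.12081401] [ 0.57773554 -0.21115316  0.12992328]
jar scene 0.13 92 [ 0.5575878  -0.23842755  0.14563872] [ 0.5809537  -0.21561468  0.15995937]
jar scene 0.16 104 [ 0.55881558 -0.23733681  0.17395231] [ 0.58046346 -0.21158404  0.1887451 ]
jar scene 0.19 139 [ 0.56830866 -0.23358185  0.20052613] [ 0.59581028 -0.20987595  0.20722636]
grip scene 45 [ 0.47329578 -0.16608173  0.12368129] [ 0.46392656 -0.17332392  0.11327893] [ 0.48723016 -0.15607857  0.13022275]
```

View pics/crop.png

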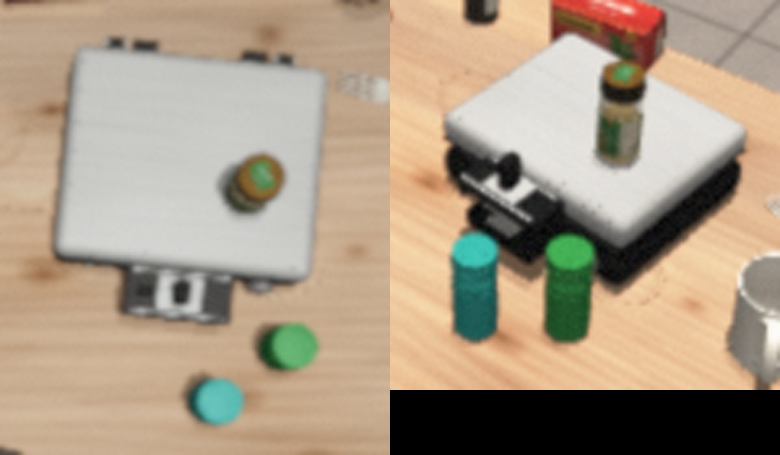

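The crop confirms the choice: the jar with the dark cap stands on the lid, and the plain teal and green ones are on the worktop. Next I refine the press yaw and write a helper that converts world targets to tool-axis deltas.

```bash
cat >> h.py <<'E'
from scipy.spatial.transform import Rotation as Rn
def rel(targets,yaw=None,tilt=0):
    """print tool-frame shift/turn from the present pose to world targets; tool y along press y, tilted about it"""
    from workcell import get_obs
    o=get_obs();R=Rn.from_quat(o["ee_rot"]);p=o["position"];print("clock",o["clock"],"pos",p.round(4),"grip",o["grip_width"],"F",o["ft_force"].round(1))
    print("tool y",R.as_matrix()[:,1].round(3),"q",o["joint_pos"].round(2))
    for t in targets: print(t,"->",R.inv().apply(np.array(t)-p).round(4))
    if yaw is not None:
        x=np.array([-np.cos(yaw),-np.sin(yaw),0]);y=np.array([-np.sin(yaw),np.cos(yaw),0])
        G=Rn.from_rotvec(-tilt*y)*0 if False else Rn.from_rotvec(tilt*y)*Rn.from_matrix(np.c_[x,y,np.cross(x,y)])
        print("turn",(R.inv()*G).as_rotvec().round(3))
E
python3 - <<'E'
from h import *
d=pickle.load(open("d0.pkl","rb"));T=d["top"];P=cloud(T);Z=P[...,2]
m=np.zeros((400,640),np.uint8);m[140:245,325:430]=1
m&=(abs(Z-.098)<.012).astype(np.uint8)
m=cv2.morphologyEx(m,cv2.MORPH_CLOSE,np.ones((25,25)));m=cv2.morphologyEx(m,cv2.MORPH_OPEN,np.ones((45,45)))
w=ray(T,np.argwhere(m)[:,::-1],.098)[:,:2]
print(cv2.minAreaRect((w*1000).astype(np.float32)))
# edges: front / back by column, robust line fit
for nm,f in(("back",np.argmax),):
    pass
cols=np.arange(345,413);b=[np.flatnonzero(m[:,c])[0] for c in cols];E=ray(T,np.c_[cols,b],.098)
k=np.polyfit(E[:,1],E[:,0],1);print("back yaw",np.degrees(np.arctan(-k[0])))
rows=np.arange(165,215)
for i in(0,-1):
    e=[np.flatnonzero(m[r])[i] for r in rows];E=ray(T,np.c_[e,rows],.098);k=np.polyfit(E[:,0],E[:,1],1);print("side yaw",np.degrees(np.arctan(k[0])))
rel([(.575,-.2305,.32),(.4,.2,.32),(.223,.584,.32)],np.radians(-6))
E
```

```text
((583.8115844726562, -181.9266357421875), (238.09228515625, 250.91664123535156), 88.72139739990234)
back yaw -3.2417197539013234
side yaw -1.2785879130372035
side yaw -3.1260384937815453
clock 0.1 pos [0.2228 0.5835 0.2118] grip 1.004085219492048 F [ 0.6  0.6 -0.5]
tool y [ 0.357  0.934 -0.001] q [-1.23  0.33 -0.06  1.46  0.02  1.35 -0.09]
(0.575, -0.2305, 0.32) -> [-0.6194 -0.635  -0.1073]
(0.4, 0.2, 0.32) -> [-0.3023 -0.2952 -0.1078]
(0.223, 0.584, 0.32) -> [ 0.      0.0004 -0.1082]
turn [-0.001 -0.    -0.26 ]
```

Careful with the scale: shifts go in shares of 0.75 m and turns go in shares of 120 degrees. That gives: -0.635 m is -0.8467, -0.619 m is -0.8253, -0.26 rad is -0.1241.

Request:
{"fn": "move_arm", "kwargs": {
  "plan": [
    {"delta_pos": [0, 0, -0.08], "turn": [0, 0, 0], "fingers": 0},
    {"delta_pos": [0, 0, -0.144], "turn": [0, 0, 0], "fingers": 0},
    {"delta_pos": [-0.4, -0.3933, -0.144], "turn": [0, 0, -0.0621], "fingers": 0},
    {"delta_pos": [-0.4, -0.3933, -0.144], "turn": [0, 0, -0.1241], "fingers": 0},
    {"delta_pos": [-0.4, -0.3933, -0.144], "turn": [0, 0, -0.1241], "fingers": 0},
    {"delta_pos": [-0.4, -0.3933, -0.144], "turn": [0, 0, -0.1241], "fingers": 0},
    {"delta_pos": [-0.4, -0.3933, -0.144], "turn": [0, 0, -0.1241], "fingers": 0},
    {"delta_pos": [-0.4, -0.3933, -0.144], "turn": [0, 0, -0.1241], "fingers": 0},
    {"delta_pos": [-0.8253, -0.8467, -0.144], "turn": [0, 0, -0.1241], "fingers": 0},
    {"delta_pos": [-0.8253, -0.8467, -0.144], "turn": [0, 0, -0.1241], "fingers": 0},
    {"delta_pos": [-0.8253, -0.8467, -0.144], "turn": [0, 0, -0.1241], "fingers": 0},
    {"delta_pos": [-0.8253, -0.8467, -0.144], "turn": [0, 0, -0.1241], "fingers": 0}
  ]
}}

```text
clock: 1.6
position: [0.4748, 0.0099, 0.3205]
ee_rot: [0.052, 0.999, 0.0, 0.0]
ft_force: [1.9, 0.8, -0.5]
grip_width: 1.005
grasp_force: 0.0
```

```bash
python3 -c "
from h import *
rel([(.575,-.2305,.32)],np.radians(-6))"
```

```text
clock 1.6 pos [0.4748 0.0099 0.3205] grip 1.004688827317411 F [ 1.9  0.8 -0.5]
tool y [0.104 0.995 0.   ] q [-0.63 -0.07  0.49  1.68  0.03  1.52  1.32]
(0.575, -0.2305, 0.32) -> [-0.1248 -0.2286  0.0004]
turn [0. 0. 0.]
```

To row units: -0.229 m is -0.3053, -0.125 m is -0.1667.

Request:
{"fn": "move_arm", "kwargs": {
  "plan": [
    {"delta_pos": [-0.1667, -0.3053, 0], "fingers": 0},
    {"delta_pos": [-0.1667, -0.3053, 0], "fingers": 0},
    {"delta_pos": [-0.1667, -0.3053, 0], "fingers": 0},
    {"delta_pos": [-0.1667, -0.3053, 0], "fingers": 0},
    {"delta_pos": [-0.1667, -0.3053, 0], "fingers": 0},
    {"delta_pos": [-0.1667, -0.3053, 0], "fingers": 0},
    {"delta_pos": [-0.1667, -0.3053, 0], "fingers": 0}
  ]
}}

```text
validation failed for argument at $.pl...
```

Run:
```python
from h import *
from workcell import *
rel([(.575,-.2305,.15)],np.radians(-6))
o=get_obs();c=camera("wrist");pickle.dump((o,c),open("w1.pkl","wb"));cv2.imwrite("pics/w1.png",c["color"][:,:,::-1])
print(c["fx"],c["cx"],c["cy"],c["tool_from_camera"])
# check tool points in wrist image
```

```text
clock 1.6 pos [0.4748 0.0099 0.3205] grip 1.004688827317411 F [ 1.9  0.8 -0.5]
tool y [0.104 0.995 0.   ] q [-0.63 -0.07  0.49  1.68  0.03  1.52  1.32]
(0.575, -0.2305, 0.15) -> [-0.1247 -0.2287  0.1704]
turn [0. 0. 0.]
309.70691628693146 322.17344575156017 198.31144896818103 [[-2.50127016e-04 -9.53327718e-01 -3.01937411e-01  7.87807837e-02]
 [ 9.99999962e-01 -2.73985669e-04  3.66669541e-05  1.17427514e-03]
 [-1.17682147e-04 -3.01937390e-01  9.53327750e-01 -1.61039343e-01]
 [ 0.00000000e+00  0.00000000e+00  0.00000000e+00  1.00000000e+00]]
```

View pics/w1.png

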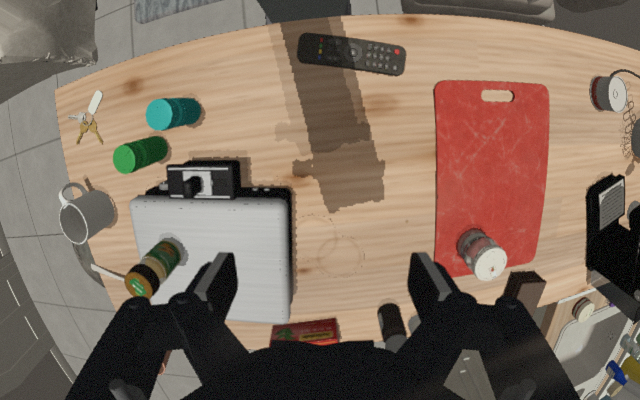

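The wrist view shows the press at lower left with its handle at (200,183), the spice jar at (153,270), and the board on the right. The move was refused because it needs "turn" in every row.

To row units: -0.229 m is -0.3053, -0.125 m is -0.1667.

Request:
{"fn": "move_arm", "kwargs": {
  "plan": [
    {"delta_pos": [-0.1667, -0.3053, 0], "turn": [0, 0, 0], "fingers": 0},
    {"delta_pos": [-0.1667, -0.3053, 0], "turn": [0, 0, 0], "fingers": 0},
    {"delta_pos": [-0.1667, -0.3053, 0], "turn": [0, 0, 0], "fingers": 0},
    {"delta_pos": [-0.1667, -0.3053, 0], "turn": [0, 0, 0], "fingers": 0},
    {"delta_pos": [-0.1667, -0.3053, 0], "turn": [0, 0, 0], "fingers": 0},
    {"delta_pos": [-0.1667, -0.3053, 0], "turn": [0, 0, 0], "fingers": 0},
    {"delta_pos": [-0.1667, -0.3053, 0], "turn": [0, 0, 0], "fingers": 0}
  ]
}}

```text
clock: 2.52
position: [0.575, -0.2273, 0.3207]
ee_rot: [0.051, 0.999, 0.001, 0.0]
ft_force: [0.5, -1.0, 0.3]
grip_width: 1.001
grasp_force: 0.0
```

```bash
cat >> h.py <<'E'
def wray(o,c,uv,h):
    """wrist fisheye pixels -> world points at height h"""
    q=(np.atleast_2d(uv).astype(float)-[c["cx"],c["cy"]])/[c["fx"],c["fy"]]
    th=np.linalg.norm(q,axis=1);k=np.sin(th)/np.maximum(th,1e-9)
    d=np.c_[q*k[:,None],np.cos(th)];M=c["tool_from_camera"];R=Rn.from_quat(o["ee_rot"]).as_matrix()
    D=d@(R@M[:3,:3]).T;O=o["position"]+R@M[:3,3];return O+D*((h-O[2])/D[:,2])[:,None]
E
python3 - <<'E'
from h import *
from workcell import *
o,c=pickle.load(open("w1.pkl","rb"))
print("old view: handle top",wray(o,c,[(194,187)],.129),"teal/green ok?")
rel([(.575,-.2305,.15)],np.radians(-6))
o=get_obs();c=camera("wrist");pickle.dump((o,c),open("w2.pkl","wb"));cv2.imwrite("pics/w2.png",c["color"][:,:,::-1])
E
```

```text
old view: handle top [[ 0.47602203 -0.15030269  0.129     ]] teal/green ok?
clock 2.525 pos [ 0.575  -0.2273  0.3207] grip 1.0012976337609392 F [ 0.5 -1.   0.3]
tool y [0.103 0.995 0.001] q [-0.26  0.34  0.76  1.33 -0.23  1.56  1.94]
(0.575, -0.2305, 0.15) -> [-0.0003 -0.0034  0.1707]
turn [0.001 0.    0.002]
```

View pics/w2.png

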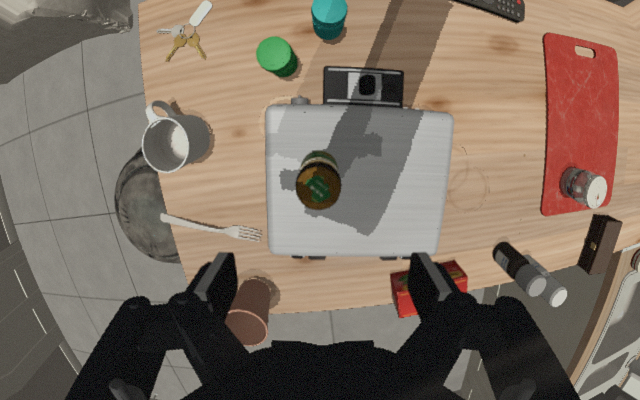

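The jar's cap is at (318,187), almost on the jaws' centre column (322). The handle's grip is at about (368,86).

Run:
```python
from h import *
o,c=pickle.load(open("w2.pkl","rb"))
print("cap",wray(o,c,[(318,188)],.203)," grip top",wray(o,c,[(367,87)],.129))
print("tongue",wray(o,c,[(324,68),(404,69),(324,104),(403,107)],.086))
L=wray(o,c,[(268,106),(452,114),(267,252),(438,254)],.096);print("lid",L)
```

```text
cap [[ 0.57417784 -0.22974811  0.203     ]]  grip top [[ 0.48267671 -0.16562449  0.129     ]]
tongue [[ 0.45203987 -0.21074137  0.086     ]
 [ 0.45999096 -0.10877753  0.086     ]
 [ 0.49798617 -0.21547675  0.086     ]
 [ 0.50961477 -0.11435935  0.086     ]]
lid [[ 0.492137   -0.28466095  0.096     ]
 [ 0.52108365 -0.04985186  0.096     ]
 [ 0.68949715 -0.3159842   0.096     ]
 [ 0.7219129  -0.06895548  0.096     ]]
```

To row units: 0.17 m is 0.2267, 0.165 m is 0.22.

Request:
{"fn": "move_arm", "kwargs": {
  "plan": [
    {"delta_pos": [0, -0.004, 0.0667], "turn": [0, 0, 0], "fingers": 0},
    {"delta_pos": [0, -0.004, 0.12], "turn": [0, 0, 0], "fingers": 0},
    {"delta_pos": [0, -0.004, 0.16], "turn": [0, 0, 0], "fingers": 0},
    {"delta_pos": [0, -0.004, 0.1933], "turn": [0, 0, 0], "fingers": 0},
    {"delta_pos": [0, -0.004, 0.22], "turn": [0, 0, 0], "fingers": 0},
    {"delta_pos": [0, -0.004, 0.2267], "turn": [0, 0, 0], "fingers": 0},
    {"delta_pos": [0, -0.004, 0.2267], "turn": [0, 0, 0], "fingers": 0.3},
    {"delta_pos": [0, -0.004, 0.2267], "turn": [0, 0, 0], "fingers": 0.6},
    {"delta_pos": [0, -0.004, 0.2267], "turn": [0, 0, 0], "fingers": 0.8},
    {"delta_pos": [0, -0.004, 0.2267], "turn": [0, 0, 0], "fingers": 0.8},
    {"delta_pos": [0, -0.004, 0.2267], "turn": [0, 0, 0], "fingers": 0.8},
    {"delta_pos": [0, -0.004, 0.2267], "turn": [0, 0, 0], "fingers": 0.8}
  ],
  "force": 30
}}

```text
clock: 4.08
position: [0.5752, -0.2321, 0.1515]
ee_rot: [0.052, 0.999, -0.0, 0.001]
ft_force: [-0.6, 0.8, 6.1]
grip_width: 0.507
grasp_force: 30.2
```

```bash
python3 -c "
from h import *
rel([(.575,-.230,.27),(.47,.3,.27)],np.radians(-6))"
```

```text
clock 4.075 pos [ 0.5752 -0.2321  0.1515] grip 0.5071915977208231 F [-0.6  0.8  6.1]
tool y [0.105 0.995 0.   ] q [-0.24  0.42  0.72  1.59 -0.29  1.24  2.  ]
(0.575, -0.23, 0.27) -> [ 0.0002  0.0021 -0.1185]
(0.47, 0.3, 0.27) -> [ 0.1601  0.5182 -0.1187]
turn [0.    0.002 0.   ]
```

To row units: 0.49 m is 0.6533, -0.12 m is -0.16.

Request:
{"fn": "move_arm", "kwargs": {
  "plan": [
    {"delta_pos": [0, 0, -0.04], "turn": [0, 0, 0], "fingers": 0.8},
    {"delta_pos": [0, 0, -0.1067], "turn": [0, 0, 0], "fingers": 0.8},
    {"delta_pos": [0, 0, -0.16], "turn": [0, 0, 0], "fingers": 0.8},
    {"delta_pos": [0.02, 0.0533, -0.16], "turn": [0, 0, 0], "fingers": 0.8},
    {"delta_pos": [0.04, 0.1333, -0.16], "turn": [0, 0, 0], "fingers": 0.8},
    {"delta_pos": [0.0667, 0.2133, -0.16], "turn": [0, 0, 0], "fingers": 0.8},
    {"delta_pos": [0.0933, 0.2933, -0.16], "turn": [0, 0, 0], "fingers": 0.8},
    {"delta_pos": [0.12, 0.3733, -0.16], "turn": [0, 0, 0], "fingers": 0.8},
    {"delta_pos": [0.1467, 0.4533, -0.16], "turn": [0, 0, 0], "fingers": 0.8},
    {"delta_pos": [0.1667, 0.5333, -0.16], "turn": [0, 0, 0], "fingers": 0.8},
    {"delta_pos": [0.1867, 0.6, -0.16], "turn": [0, 0, 0], "fingers": 0.8},
    {"delta_pos": [0.2133, 0.6533, -0.16], "turn": [0, 0, 0], "fingers": 0.8}
  ]
}}

```text
clock: 5.58
position: [0.4658, 0.2743, 0.2702]
ee_rot: [0.052, 0.999, -0.0, -0.0]
ft_force: [0.5, -0.5, -0.9]
grip_width: 0.506
grasp_force: 31.0
```

```bash
python3 -c "
from h import *
rel([(.47,.3,.27),(.47,.3,.064)],np.radians(-6))"
```

```text
clock 5.575 pos [0.4658 0.2743 0.2702] grip 0.5058468061201665 F [ 0.5 -0.5 -0.9]
tool y [ 0.103  0.995 -0.   ] q [-0.98  0.11  0.4   1.62 -0.04  1.42  0.89]
(0.47, 0.3, 0.27) -> [-0.0015  0.026   0.0001]
(0.47, 0.3, 0.064) -> [-0.0015  0.0261  0.2061]
turn [-0.    -0.     0.001]
```

To row units: 0.2075 m is 0.2767, 0.04 m is 0.0533.

Request:
{"fn": "move_arm", "kwargs": {
  "plan": [
    {"delta_pos": [0, 0.0267, 0.0533], "turn": [0, 0, 0], "fingers": 0.8},
    {"delta_pos": [0, 0.0267, 0.12], "turn": [0, 0, 0], "fingers": 0.8},
    {"delta_pos": [0, 0.0267, 0.1867], "turn": [0, 0, 0], "fingers": 0.8},
    {"delta_pos": [0, 0.0267, 0.2333], "turn": [0, 0, 0], "fingers": 0.8},
    {"delta_pos": [0, 0.0267, 0.26], "turn": [0, 0, 0], "fingers": 0.8},
    {"delta_pos": [0, 0.0267, 0.2693], "turn": [0, 0, 0], "fingers": 0.8},
    {"delta_pos": [0, 0.0267, 0.2747], "turn": [0, 0, 0], "fingers": 0.8},
    {"delta_pos": [0, 0.0267, 0.2767], "turn": [0, 0, 0], "fingers": 0.8},
    {"delta_pos": [0, 0.0267, 0.2767], "turn": [0, 0, 0], "fingers": 0.8}
  ]
}}

```text
clock: 6.7
position: [0.4691, 0.2923, 0.0636]
ee_rot: [0.052, 0.999, 0.0, 0.0]
ft_force: [0.1, 0.4, -1.1]
grip_width: 0.506
grasp_force: 31.1
```

To row units: 0.002 m is 0.0027, 0.001 m is 0.0013.

Request:
{"fn": "move_arm", "kwargs": {
  "plan": [
    {"delta_pos": [0, 0, 0.0013], "turn": [0, 0, 0], "fingers": 0.8},
    {"delta_pos": [0, 0, 0.0027], "turn": [0, 0, 0], "fingers": 0.8},
    {"delta_pos": [0, 0, 0.0027], "turn": [0, 0, 0], "fingers": 0.8}
  ]
}}

```text
clock: 7.08
position: [0.4691, 0.2922, 0.0615]
ee_rot: [0.052, 0.999, 0.0, 0.0]
ft_force: [-0.6, -0.7, 3.9]
grip_width: 0.511
grasp_force: 31.3
```

Contact with the board (about 4 N upward). Release gently and rise.

To row units: -0.2 m is -0.2667, -0.16 m is -0.2133.

Request:
{"fn": "move_arm", "kwargs": {
  "plan": [
    {"delta_pos": [0, 0, 0], "turn": [0, 0, 0], "fingers": 0.45},
    {"delta_pos": [0, 0, 0], "turn": [0, 0, 0], "fingers": 0.35},
    {"delta_pos": [0, 0, 0], "turn": [0, 0, 0], "fingers": 0.2},
    {"delta_pos": [0, 0, 0], "turn": [0, 0, 0], "fingers": 0},
    {"delta_pos": [0, 0, 0], "turn": [0, 0, 0], "fingers": 0},
    {"delta_pos": [0, 0, -0.0267], "turn": [0, 0, 0], "fingers": 0},
    {"delta_pos": [0, 0, -0.08], "turn": [0, 0, 0], "fingers": 0},
    {"delta_pos": [0, 0, -0.1467], "turn": [0, 0, 0], "fingers": 0},
    {"delta_pos": [0, 0, -0.2133], "turn": [0, 0, 0], "fingers": 0},
    {"delta_pos": [0, 0, -0.2667], "turn": [0, 0, 0], "fingers": 0},
    {"delta_pos": [0, 0, -0.2667], "turn": [0, 0, 0], "fingers": 0}
  ]
}}

```text
clock: 8.45
position: [0.4701, 0.2928, 0.2643]
ee_rot: [0.052, 0.999, 0.002, 0.002]
ft_force: [0.1, -0.4, -1.1]
grip_width: 1.0
grasp_force: 0.0
```

Run:
```python
from h import *
from workcell import *
rel([(.481,-.165,.26)],np.radians(-6.3))
T=camera("top");P=cloud(T);Z=P[...,2]
w=(abs(P[...,0]-.469)<.06)&(abs(P[...,1]-.292)<.06)&(Z>.1)&(Z<.13)
print(w.sum(),P[w].mean(0),np.median(Z[w]))
```

```text
clock 8.45 pos [0.4701 0.2928 0.2643] grip 1.0001304979119918 F [ 0.1 -0.4 -1.1]
tool y [0.105 0.994 0.004] q [-0.99  0.14  0.4   1.6  -0.06  1.41  0.88]
(0.481, -0.165, 0.26) -> [-0.0587 -0.4541  0.0025]
turn [0.004 0.004 0.005]
75 [0.46034407 0.29045713 0.11235113] 0.11296816836424466
```

To row units: -0.454 m is -0.6053, -0.059 m is -0.0787.

Request:
{"fn": "move_arm", "kwargs": {
  "plan": [
    {"delta_pos": [-0.0787, -0.6053, 0], "turn": [0, 0, 0], "fingers": 0},
    {"delta_pos": [-0.0787, -0.6053, 0], "turn": [0, 0, 0], "fingers": 0},
    {"delta_pos": [-0.0787, -0.6053, 0], "turn": [0, 0, 0], "fingers": 0},
    {"delta_pos": [-0.0787, -0.6053, 0], "turn": [0, 0, 0], "fingers": 0},
    {"delta_pos": [-0.0787, -0.6053, 0], "turn": [0, 0, 0], "fingers": 0},
    {"delta_pos": [-0.0787, -0.6053, 0], "turn": [0, 0, 0], "fingers": 0},
    {"delta_pos": [-0.0787, -0.6053, 0], "turn": [0, 0, 0], "fingers": 0},
    {"delta_pos": [-0.0787, -0.6053, 0], "turn": [0, 0, 0], "fingers": 0},
    {"delta_pos": [-0.0787, -0.6053, 0], "turn": [0, 0, 0], "fingers": 0},
    {"delta_pos": [-0.0787, -0.6053, 0], "turn": [0, 0, 0], "fingers": 0},
    {"delta_pos": [-0.0787, -0.6053, 0], "turn": [0, 0, 0], "fingers": 0},
    {"delta_pos": [-0.0787, -0.6053, 0], "turn": [0, 0, 0], "fingers": 0}
  ]
}}

```text
clock: 10.0
position: [0.4801, -0.1648, 0.2609]
ee_rot: [0.052, 0.999, 0.0, -0.0]
ft_force: [-0.3, -0.9, -0.3]
grip_width: 1.001
grasp_force: 0.0
```

Run:
```python
from h import *
from workcell import *
o=get_obs();c=camera("wrist");pickle.dump((o,c),open("w3.pkl","wb"))
cv2.imwrite("pics/w3.png",c["color"][:,:,::-1])
rel([(.481,-.165,.109)],np.radians(-6.3))
```

```text
clock 10.05 pos [ 0.4801 -0.165   0.261 ] grip 1.0013540724227885 F [-0.3  1.1  0.5]
tool y [0.103 0.995 0.   ] q [-0.57  0.03  0.84  1.73 -0.02  1.4   1.74]
(0.481, -0.165, 0.109) -> [-9.00e-04  1.00e-04  1.52e-01]
turn [0.    0.    0.006]
```

View pics/w3.png

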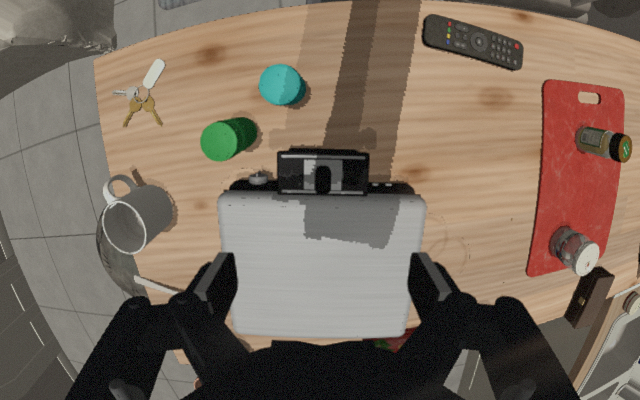

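The grip is at (323,180), in line with the jaws' centre column, and the lid's edges lie parallel to the image, so the yaw is aligned. The spice jar stands upright on the board at (605,145). Descend.

To row units: 0.152 m is 0.2027, -0.001 m is -0.0013.

Request:
{"fn": "move_arm", "kwargs": {
  "plan": [
    {"delta_pos": [-0.0013, 0, 0.0667], "turn": [0, 0, 0], "fingers": 0},
    {"delta_pos": [-0.0013, 0, 0.12], "turn": [0, 0, 0], "fingers": 0},
    {"delta_pos": [-0.0013, 0, 0.16], "turn": [0, 0, 0], "fingers": 0},
    {"delta_pos": [-0.0013, 0, 0.1867], "turn": [0, 0, 0], "fingers": 0},
    {"delta_pos": [-0.0013, 0, 0.2027], "turn": [0, 0, 0], "fingers": 0.3},
    {"delta_pos": [-0.0013, 0, 0.2027], "turn": [0, 0, 0], "fingers": 0.6},
    {"delta_pos": [-0.0013, 0, 0.2027], "turn": [0, 0, 0], "fingers": 0.7},
    {"delta_pos": [-0.0013, 0, 0.2027], "turn": [0, 0, 0], "fingers": 0.8},
    {"delta_pos": [-0.0013, 0, 0.2027], "turn": [0, 0, 0], "fingers": 1},
    {"delta_pos": [-0.0013, 0, 0.2027], "turn": [0, 0, 0], "fingers": 1},
    {"delta_pos": [-0.0013, 0, 0.2027], "turn": [0, 0, 0], "fingers": 1},
    {"delta_pos": [-0.0013, 0, 0.2027], "turn": [0, 0, 0], "fingers": 1}
  ],
  "force": 50
}}

```text
clock: 11.55
position: [0.4823, -0.1651, 0.1103]
ee_rot: [0.052, 0.999, 0.001, 0.001]
ft_force: [-0.7, 3.9, 8.1]
grip_width: -0.001
grasp_force: 4.2
```

Shut on nothing. I look again.

Run:
```python
from h import *
from workcell import *
o=get_obs();print(o["position"],o["grip_width"],o["ft_force"],o["grasp_force"])
c=camera("wrist");s=camera("scene");pickle.dump((o,c,s),open("w4.pkl","wb"))
a=cv2.resize(c["color"][150:350,220:420,::-1],(400,400),interpolation=2)
b=cv2.resize(s["color"][180:290,280:390,::-1],(400,400),interpolation=2)
cv2.imwrite("pics/w4.png",np.hstack([a,b]))
```

```text
[ 0.4822867  -0.16509981  0.11027374] -0.0012233788373883301 [-0.67523325  3.90098369  8.13229501] 4.239899649401195
```

View pics/w4.png

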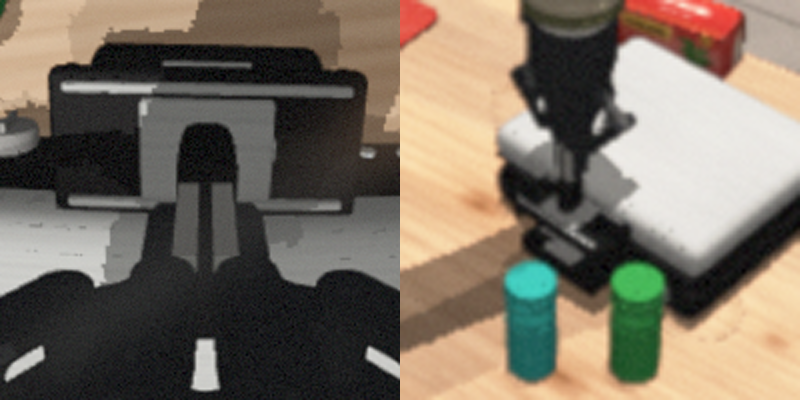

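Run:
```python
from h import *
o,c,s=pickle.load(open("w4.pkl","rb"))
M=c["tool_from_camera"];R=Rn.from_quat(o["ee_rot"]).as_matrix()
v,u=np.mgrid[:400,:640];q=np.stack([(u-c["cx"])/c["fx"],(v-c["cy"])/c["fy"]],-1);th=np.linalg.norm(q,axis=-1)
k=np.tan(th)/np.maximum(th,1e-9);z=c["range_z"]
p=np.stack([q[...,0]*k*z,q[...,1]*k*z,z],-1)@M[:3,:3].T+M[:3,3];W=p@R.T+o["position"]
for col in (323,318,300):
  for r in range(196,290,4): print(col,r,W[r,col].round(3),c["color"][r,col])
Q=cloud(s)
m=np.zeros((400,640),bool);m[215:262,305:350]=1
T=pickle.load(open("d0.pkl","rb"))["scene"];Q0=cloud(T);m&=(Q0[...,2]>.1)
print("grip original scene pts");print(Q0[m][(Q0[m][:,0]<.495)].round(3)[::2])
```

```text
323 196 [ 0.46  -0.161  0.09 ] [93 94 91]
323 200 [ 0.462 -0.161  0.09 ] [90 90 88]
323 204 [ 0.464 -0.162  0.092] [110 111 105]
323 208 [ 0.467 -0.162  0.092] [105 108 102]
323 212 [ 0.467 -0.162  0.098] [23 26 22]
323 216 [ 0.467 -0.162  0.105] [19  6 18]
323 220 [ 0.468 -0.162  0.109] [22 21 20]
323 224 [ 0.468 -0.162  0.115] [14 20 13]
323 228 [ 0.467 -0.162  0.124] [22 20 29]
323 232 [ 0.468 -0.162  0.125] [19 16 22]
323 236 [ 0.469 -0.162  0.128] [25 27 21]
323 240 [ 0.471 -0.162  0.128] [20 25 17]
323 244 [ 0.47  -0.162  0.136] [27 30 26]
323 248 [ 0.47  -0.162  0.14 ] [29 28 27]
323 252 [ 0.47  -0.162  0.144] [29 32 29]
323 256 [ 0.47  -0.162  0.148] [31 31 31]
323 260 [ 0.47  -0.162  0.151] [40 39 41]
323 264 [ 0.469 -0.162  0.156] [34 36 37]
323 268 [ 0.47  -0.162  0.159] [32 36 30]
323 272 [ 0.47  -0.162  0.162] [39 41 41]
323 276 [ 0.469 -0.162  0.166] [38 39 40]
323 280 [ 0.471 -0.162  0.167] [44 42 44]
323 284 [ 0.473 -0.163  0.166] [45 46 45]
323 288 [ 0.475 -0.163  0.166] [39 35 38]
318 196 [ 0.46  -0.164  0.088] [93 95 93]
318 200 [ 0.461 -0.164  0.092] [92 91 89]
31
[... 4656 characters left out ...]
05]
 [ 0.412 -0.259  0.103]
 [ 0.413 -0.266  0.106]
 [ 0.418 -0.269  0.104]
 [ 0.424 -0.273  0.101]
 [ 0.425 -0.279  0.105]
 [ 0.429 -0.284  0.104]
 [ 0.354 -0.193  0.106]
 [ 0.361 -0.196  0.102]
 [ 0.362 -0.203  0.106]
 [ 0.365 -0.208  0.107]
 [ 0.372 -0.21   0.101]
 [ 0.375 -0.215  0.102]
 [ 0.407 -0.259  0.102]
 [ 0.409 -0.264  0.104]
 [ 0.413 -0.269  0.103]
 [ 0.415 -0.275  0.106]
 [ 0.419 -0.279  0.105]
 [ 0.423 -0.284  0.105]
 [ 0.355 -0.192  0.101]
 [ 0.356 -0.2    0.105]
 [ 0.358 -0.206  0.106]
 [ 0.363 -0.209  0.105]
 [ 0.367 -0.214  0.104]
 [ 0.373 -0.217  0.101]
 [ 0.403 -0.269  0.107]
 [ 0.407 -0.273  0.108]
 [ 0.412 -0.277  0.106]
 [ 0.418 -0.28   0.102]
 [ 0.421 -0.286  0.103]]
```

```bash
cat >> h.py <<'E'
def wcloud(o,c):
    M=c["tool_from_camera"];R=Rn.from_quat(o["ee_rot"]).as_matrix()
    v,u=np.mgrid[:400,:640];q=np.stack([(u-c["cx"])/c["fx"],(v-c["cy"])/c["fy"]],-1);th=np.linalg.norm(q,axis=-1)
    k=np.tan(th)/np.maximum(th,1e-9);z=c["range_z"]
    p=np.stack([q[...,0]*k*z,q[...,1]*k*z,z],-1)@M[:3,:3].T+M[:3,3];p[z<=0]=np.nan
    return p,p@R.T+o["position"]
E
python3 - <<'E'
from h import *
from workcell import *
o,c=pickle.load(open("w3.pkl","rb"));p,W=wcloud(o,c)
for r in range(245,300,6): print(r,[(col,p[r,col].round(3).tolist()) for col in (215,228,415,428)])
o,c,s=pickle.load(open("w4.pkl","rb"));p,W=wcloud(o,c)
for r in (236,242,248,256): print(r,[(col,W[r,col].round(3).tolist()) for col in range(304,344,4)])
E
```

```text
245 [(215, [-0.131, -0.168, 0.259]), (228, [-0.082, -0.112, 0.162]), (415, [-0.083, 0.113, 0.163]), (428, [-0.132, 0.168, 0.261])]
251 [(215, [-0.143, -0.17, 0.261]), (228, [-0.091, -0.113, 0.163]), (415, [-0.091, 0.114, 0.164]), (428, [-0.143, 0.17, 0.261])]
257 [(215, [0.013, -0.048, -0.041]), (228, [0.013, -0.042, -0.041]), (415, [0.012, 0.044, -0.04]), (428, [0.012, 0.05, -0.04])]
263 [(215, [0.012, -0.046, -0.046]), (228, [0.01, -0.042, -0.042]), (415, [0.01, 0.044, -0.041]), (428, [0.012, 0.048, -0.046])]
269 [(215, [0.012, -0.045, -0.051]), (228, [0.007, -0.042, -0.043]), (415, [0.007, 0.044, -0.041]), (428, [0.013, 0.046, -0.053])]
275 [(215, [0.013, -0.042, -0.058]), (228, [0.005, -0.042, -0.045]), (415, [0.004, 0.044, -0.043]), (428, [0.012, 0.045, -0.056])]
281 [(215, [0.013, -0.041, -0.061]), (228, [0.003, -0.041, -0.047]), (415, [0.003, 0.043, -0.045]), (428, [0.012, 0.044, -0.06])]
287 [(215, [0.01, -0.042, -0.061]), (228, [0.001, -0.042, -0.047]), (415, [0.0, 0.043, -0.046]), (428, [0.009, 0.044, -0.061])]
293 [(215, [0.008, -0.042, -0.063]), (228, [-0.003, -0.042, -0.
[... 730 characters left out ...]
471, -0.158, 0.133]), (336, [0.474, -0.156, 0.127]), (340, [0.491, -0.153, 0.092])]
248 [(304, [0.493, -0.177, 0.092]), (308, [0.477, -0.171, 0.124]), (312, [0.469, -0.167, 0.14]), (316, [0.47, -0.166, 0.139]), (320, [0.47, -0.164, 0.139]), (324, [0.47, -0.162, 0.141]), (328, [0.471, -0.16, 0.139]), (332, [0.47, -0.158, 0.14]), (336, [0.477, -0.156, 0.127]), (340, [0.495, -0.154, 0.092])]
256 [(304, [0.473, -0.172, 0.14]), (308, [0.469, -0.169, 0.148]), (312, [0.469, -0.167, 0.148]), (316, [0.469, -0.165, 0.148]), (320, [0.47, -0.164, 0.148]), (324, [0.47, -0.162, 0.149]), (328, [0.47, -0.16, 0.147]), (332, [0.471, -0.158, 0.148]), (336, [0.471, -0.156, 0.148]), (340, [0.475, -0.155, 0.14])]
```

Wrist depth shows the fingertips sitting 20 mm behind the TCP when shut and 41 mm when open. That is about 32 mm shorter than nominal, so they closed on top of the grip. I lift, open, and go 30 mm deeper.

To row units: -0.03 m is -0.04, -0.02 m is -0.0267.

Request:
{"fn": "move_arm", "kwargs": {
  "plan": [
    {"delta_pos": [0, 0, -0.0267], "turn": [0, 0, 0], "fingers": 1},
    {"delta_pos": [0, 0, -0.04], "turn": [0, 0, 0], "fingers": 0.5},
    {"delta_pos": [0.0013, 0, -0.04], "turn": [0, 0, 0], "fingers": 0},
    {"delta_pos": [0.0013, 0, -0.04], "turn": [0, 0, 0], "fingers": 0},
    {"delta_pos": [0.0013, 0, -0.04], "turn": [0, 0, 0], "fingers": 0},
    {"delta_pos": [0.0013, 0, 0], "turn": [0, 0, 0], "fingers": 0},
    {"delta_pos": [0.0013, 0, 0.02], "turn": [0, 0, 0], "fingers": 0},
    {"delta_pos": [0.0013, 0, 0.0333], "turn": [0, 0, 0], "fingers": 0},
    {"delta_pos": [0.0013, 0, 0.0387], "turn": [0, 0, 0], "fingers": 0},
    {"delta_pos": [0.0013, 0, 0.0387], "turn": [0, 0, 0], "fingers": 0}
  ]
}}

```text
clock: 12.9
position: [0.4801, -0.1658, 0.0802]
ee_rot: [0.052, 0.999, -0.0, 0.0]
ft_force: [0.1, -0.2, -0.2]
grip_width: 1.0
grasp_force: 0.0
```

Run:
```python
from h import *
from workcell import *
rel([(.48,-.165,.08)],np.radians(-6.3))
o=get_obs();c=camera("wrist");p,W=wcloud(o,c)
L=p[200:330,150:500].reshape(-1,3)
f=L[(abs(L[:,1])>.03)&(abs(L[:,1])<.058)&(L[:,0]<.02)&(L[:,0]>-.012)&(L[:,2]<.005)]
print("finger tip tool z",np.nanpercentile(f[:,2],[90,98,100]),"world z",o["position"][2]-np.nanpercentile(f[:,2],98))
```

```text
clock 12.9 pos [ 0.4801 -0.1658  0.0802] grip 0.9997175473337179 F [ 0.1 -0.2 -0.2]
tool y [ 0.105  0.995 -0.   ] q [-0.49  0.25  0.83  1.96 -0.22  1.02  1.9 ]
(0.48, -0.165, 0.08) -> [0.0002 0.0008 0.0002]
turn [-0.     0.     0.005]
finger tip tool z [-0.00519258 -0.00446672 -0.00184403] world z 0.08462648308766746
```

Request:
{"fn": "move_arm", "kwargs": {
  "plan": [
    {"delta_pos": [0, 0, 0], "turn": [0, 0, 0], "fingers": 0.3},
    {"delta_pos": [0, 0, 0], "turn": [0, 0, 0], "fingers": 0.6},
    {"delta_pos": [0, 0, 0], "turn": [0, 0, 0], "fingers": 0.75},
    {"delta_pos": [0, 0, 0], "turn": [0, 0, 0], "fingers": 1},
    {"delta_pos": [0, 0, 0], "turn": [0, 0, 0], "fingers": 1},
    {"delta_pos": [0, 0, 0], "turn": [0, 0, 0], "fingers": 1},
    {"delta_pos": [0, 0, 0], "turn": [0, 0, 0], "fingers": 1}
  ],
  "force": 60
}}

```text
clock: 13.82
position: [0.4802, -0.1647, 0.0803]
ee_rot: [0.052, 0.999, 0.001, -0.0]
ft_force: [-2.9, 4.4, 6.3]
grip_width: 0.174
grasp_force: 58.3
```

Gripped (opening about 15 mm). Slide left along tool +y.

To row units: 0.015 m is 0.02, 0.014 m is 0.0187.

Request:
{"fn": "move_arm", "kwargs": {
  "plan": [
    {"delta_pos": [0, 0.004, 0], "turn": [0, 0, 0], "fingers": 1},
    {"delta_pos": [0, 0.008, 0], "turn": [0, 0, 0], "fingers": 1},
    {"delta_pos": [0, 0.012, 0], "turn": [0, 0, 0], "fingers": 1},
    {"delta_pos": [0, 0.016, 0], "turn": [0, 0, 0], "fingers": 1},
    {"delta_pos": [0, 0.0187, 0], "turn": [0, 0, 0], "fingers": 1},
    {"delta_pos": [0, 0.02, 0], "turn": [0, 0, 0], "fingers": 1},
    {"delta_pos": [0, 0.02, 0], "turn": [0, 0, 0], "fingers": 1}
  ]
}}

```text
clock: 14.7
position: [0.4817, -0.1525, 0.0803]
ee_rot: [0.053, 0.999, -0.001, 0.001]
ft_force: [-0.5, -9.0, 2.7]
grip_width: 0.173
grasp_force: 58.4
```

To row units: 0.003 m is 0.004, 0.001 m is 0.0013.

Request:
{"fn": "move_arm", "kwargs": {
  "plan": [
    {"delta_pos": [0, 0.0013, 0], "turn": [0, 0, 0], "fingers": 1},
    {"delta_pos": [0, 0.0027, 0], "turn": [0, 0, 0], "fingers": 1},
    {"delta_pos": [0, 0.004, 0], "turn": [0, 0, 0], "fingers": 1},
    {"delta_pos": [0, 0.004, 0], "turn": [0, 0, 0], "fingers": 1}
  ]
}}

```text
clock: 15.2
position: [0.4819, -0.1506, 0.0803]
ee_rot: [0.054, 0.999, -0.002, 0.001]
ft_force: [-0.2, -11.0, 2.3]
grip_width: 0.175
grasp_force: 58.3
```

To row units: 0.003 m is 0.004, 0.002 m is 0.0027.

Request:
{"fn": "move_arm", "kwargs": {
  "plan": [
    {"delta_pos": [0, 0.0013, 0], "turn": [0, 0, 0], "fingers": 1},
    {"delta_pos": [0, 0.0027, 0], "turn": [0, 0, 0], "fingers": 1},
    {"delta_pos": [0, 0.004, 0], "turn": [0, 0, 0], "fingers": 1},
    {"delta_pos": [0, 0.004, 0], "turn": [0, 0, 0], "fingers": 1}
  ]
}}

```text
clock: 15.7
position: [0.482, -0.1504, 0.0804]
ee_rot: [0.055, 0.999, -0.003, 0.001]
ft_force: [0.3, -21.7, -2.3]
grip_width: 0.18
grasp_force: 58.4
```

Run:
```python
from h import *
from workcell import *
yaw=np.radians(-6.2);x=np.array([np.cos(yaw),np.sin(yaw),0]);y=np.array([-np.sin(yaw),np.cos(yaw),0])
g0=np.array([.4805,-.151,.114])  # grip now, z real
R=Rn.from_quat(get_obs()["ee_rot"]);p=get_obs()["position"];print(p,get_obs()["ft_force"],get_obs()["joint_pos"].round(2))
# TCP lies a below the grip point along tool z
for a in (5,10,15,20,25,30,35,40):
    th=np.radians(a);H=g0+.245*x-.052*np.array([0,0,1])
    Q=Rn.from_rotvec(th*y)   # +y rotation lifts the -x side
    t=H+Q.apply(p-H); print(a,"shift",R.inv().apply(t-p).round(4),"turn",(R.inv()*Q*R).as_rotvec().round(3),"world",t.round(3))
```

```text
[ 0.48198628 -0.15040973  0.08037755] [  0.34346153 -21.65333034  -2.27806056] [-0.53  0.24  0.83  1.97 -0.2   1.02  1.85]
5 shift [-0.0026 -0.0001 -0.0212] turn [ 0.     0.087 -0.001] world [ 0.485 -0.151  0.102]
10 shift [-0.007  -0.0003 -0.042 ] turn [ 0.     0.175 -0.001] world [ 0.489 -0.151  0.122]
15 shift [-0.0132 -0.0004 -0.0624] turn [ 0.     0.262 -0.002] world [ 0.495 -0.152  0.143]
20 shift [-0.0212 -0.0005 -0.0822] turn [ 0.     0.349 -0.002] world [ 0.503 -0.153  0.163]
25 shift [-0.0308 -0.0006 -0.1011] turn [ 0.     0.436 -0.003] world [ 0.512 -0.154  0.182]
30 shift [-0.0421 -0.0008 -0.1192] turn [ 0.001  0.524 -0.004] world [ 0.524 -0.155  0.2  ]
35 shift [-0.0549 -0.0009 -0.1363] turn [ 0.001  0.611 -0.004] world [ 0.536 -0.156  0.217]
40 shift [-0.0692 -0.0009 -0.1521] turn [ 0.001  0.698 -0.005] world [ 0.55  -0.158  0.233]
```

The handle is at its hard stop (force jumped to 22 N). I lift along the hinge arc, tool following, with the handle still held left.

To row units: -0.042 m is -0.056, -0.001 m is -0.0013, 0.175 rad is 0.0836.

Request:
{"fn": "move_arm", "kwargs": {
  "plan": [
    {"delta_pos": [-0.0013, 0, -0.0113], "turn": [0, 0.0167, 0], "fingers": 1},
    {"delta_pos": [-0.0024, 0, -0.02], "turn": [0, 0.0291, 0], "fingers": 1},
    {"delta_pos": [-0.0035, 0, -0.0283], "turn": [0, 0.0415, 0], "fingers": 1},
    {"delta_pos": [-0.0061, 0, -0.042], "turn": [0, 0.0625, 0], "fingers": 1},
    {"delta_pos": [-0.0093, 0, -0.056], "turn": [0, 0.0836, 0], "fingers": 1},
    {"delta_pos": [-0.0093, 0, -0.056], "turn": [0, 0.0836, 0], "fingers": 1}
  ]
}}

```text
clock: 16.45
position: [0.4885, -0.1514, 0.1222]
ee_rot: [0.055, 0.995, 0.001, -0.088]
ft_force: [0.1, -20.7, -5.4]
grip_width: 0.174
grasp_force: 59.3
```

Run:
```python
from h import *
from workcell import *
o=get_obs();print(o["joint_pos"].round(2),o["torque"].round(2))
s=camera("scene");Q=cloud(s);yaw=np.radians(-6.2)
q=(Q-[.61,-.18,0]);X=q[...,0]*np.cos(yaw)+q[...,1]*np.sin(yaw);Y=-q[...,0]*np.sin(yaw)+q[...,1]*np.cos(yaw)
m=(abs(X)<.08)&(Y<.0)&(Y>-.1)&(Q[...,2]>.07)&(Q[...,2]<.17)
k=np.polyfit(X[m],Q[...,2][m],1);print("lid angle deg",np.degrees(np.arctan(-k[0])),m.sum())
```

```text
[-0.47  0.37  0.82  1.76 -0.23  1.31  1.87] [-4.44 -0.39  0.53]
lid angle deg 9.973949477500586 789
```

The lid is measured at 10° and unlocked. Joint 6 would run out with full tilt, so I cap the tool tilt at 25° and let the grip turn in the pads for the rest.

Run:
```python
from h import *
from workcell import *
o=get_obs();R=Rn.from_quat(o["ee_rot"]);p=o["position"]
yaw=np.radians(-6.2);x=np.array([np.cos(yaw),np.sin(yaw),0]);y=np.array([-np.sin(yaw),np.cos(yaw),0]);k=np.array([0,0,1.])
g=p+R.apply([0,0,-.034]);a0=np.radians(10);H=g-Rn.from_rotvec(a0*y).apply(-.245*x+.052*k);print("H",H,"g",g)
for a in (13,16,19,22,25,28,31,34,37,40,41):
    b=min(15,(a-10)*.5);gt=H+Rn.from_rotvec(np.radians(a)*y).apply(-.245*x+.052*k)
    Q=Rn.from_rotvec(np.radians(b)*y);t=gt+(Q*R).apply([0,0,.034])
    print(a,R.inv().apply(t-p).round(4),(R.inv()*Q*R).as_rotvec().round(3))
```

```text
H [ 0.72522562 -0.17679282  0.06163423] g [ 0.49433585 -0.15171016  0.15538804]
13 [-0.0022 -0.0001 -0.0128] [ 0.     0.026 -0.   ]
16 [-0.005  -0.0002 -0.0254] [ 0.     0.052 -0.   ]
19 [-0.0085 -0.0003 -0.0378] [ 0.     0.079 -0.001]
22 [-0.0126 -0.0004 -0.05  ] [ 0.     0.105 -0.001]
25 [-0.0174 -0.0004 -0.0619] [ 0.     0.131 -0.001]
28 [-0.0228 -0.0005 -0.0736] [ 0.     0.157 -0.001]
31 [-0.0287 -0.0006 -0.0849] [ 0.     0.183 -0.001]
34 [-0.0353 -0.0007 -0.0959] [ 0.     0.209 -0.002]
37 [-0.0424 -0.0007 -0.1065] [ 0.001  0.236 -0.002]
40 [-0.05   -0.0008 -0.1167] [ 0.001  0.262 -0.002]
41 [-0.053  -0.0008 -0.1199] [ 0.001  0.262 -0.002]
```

To row units: -0.085 m is -0.1133, -0.0736 m is -0.0981, 0.183 rad is 0.0874.

Request:
{"fn": "move_arm", "kwargs": {
  "plan": [
    {"delta_pos": [-0.0029, -0.0013, -0.0171], "turn": [0, 0.0124, 0], "fingers": 1},
    {"delta_pos": [-0.0067, -0.0027, -0.0339], "turn": [0, 0.0248, 0], "fingers": 1},
    {"delta_pos": [-0.0113, -0.0027, -0.0504], "turn": [0, 0.0377, 0], "fingers": 1},
    {"delta_pos": [-0.0168, -0.0027, -0.0667], "turn": [0, 0.0501, 0], "fingers": 1},
    {"delta_pos": [-0.0232, -0.0027, -0.0827], "turn": [0, 0.0625, 0], "fingers": 1},
    {"delta_pos": [-0.0304, -0.004, -0.0981], "turn": [0, 0.075, 0], "fingers": 1},
    {"delta_pos": [-0.0383, -0.004, -0.1133], "turn": [0, 0.0874, 0], "fingers": 1},
    {"delta_pos": [-0.0383, -0.004, -0.1133], "turn": [0, 0.0874, 0], "fingers": 1}
  ]
}}

```text
clock: 17.5
position: [0.53, -0.1567, 0.2001]
ee_rot: [0.054, 0.982, 0.007, -0.18]
ft_force: [-4.8, -11.9, -5.2]
grip_width: 0.175
grasp_force: 59.1
```

```bash
cat > ang.py <<'E'
from h import *
from workcell import *
o=get_obs();print(o["joint_pos"].round(2),o["torque"].round(2),o["ft_force"].round(1))
s=camera("scene");Q=cloud(s);yaw=np.radians(-6.2)
q=(Q-[.61,-.18,0]);X=q[...,0]*np.cos(yaw)+q[...,1]*np.sin(yaw);Y=-q[...,0]*np.sin(yaw)+q[...,1]*np.cos(yaw)
L=np.hypot(X-.115,Q[...,2]-.062);m=(Y<-.03)&(Y>-.11)&(L<.2)&(L>.06)&(Q[...,2]>.08)&(X<.1)
for _ in range(4):
    k=np.polyfit(X[m],Q[...,2][m],1);m&=abs(np.polyval(k,X)-Q[...,2])<.012
print("lid angle deg",np.degrees(np.arctan(-k[0])),m.sum())
cv2.imwrite("pics/end.png",cv2.resize(s["color"][120:320,160:480,::-1],(640,400)))
E
python3 ang.py
```

```text
[-0.34  0.57  0.79  1.38 -0.28  1.69  1.91] [-2.48  0.82  0.58] [ -4.8 -11.9  -5.2]
lid angle deg 30.430193072401323 237
```

To row units: -0.035 m is -0.0467, -0.024 m is -0.032, 0.079 rad is 0.0377.

Request:
{"fn": "move_arm", "kwargs": {
  "plan": [
    {"delta_pos": [-0.0067, 0, -0.016], "turn": [0, 0.0124, 0], "fingers": 1},
    {"delta_pos": [-0.0133, 0, -0.032], "turn": [0, 0.0248, 0], "fingers": 1},
    {"delta_pos": [-0.02, 0, -0.0467], "turn": [0, 0.0377, 0], "fingers": 1},
    {"delta_pos": [-0.02, 0, -0.0467], "turn": [0, 0.0377, 0], "fingers": 1},
    {"delta_pos": [-0.02, 0, -0.0467], "turn": [0, 0.0377, 0], "fingers": 1},
    {"delta_pos": [-0.02, 0, -0.0467], "turn": [0, 0.0377, 0], "fingers": 1}
  ]
}}

```text
clock: 18.3
position: [0.5559, -0.16, 0.2275]
ee_rot: [0.054, 0.974, 0.009, -0.218]
ft_force: [-5.2, -15.8, -4.7]
grip_width: 0.179
grasp_force: 59.6
```

```bash
python3 ang.py
```

```text
[-0.27  0.68  0.77  1.19 -0.31  1.86  1.91] [-3.    0.53  1.18] [ -5.2 -15.8  -4.7]
lid angle deg 39.30767216264788 72
```

View pics/end.png

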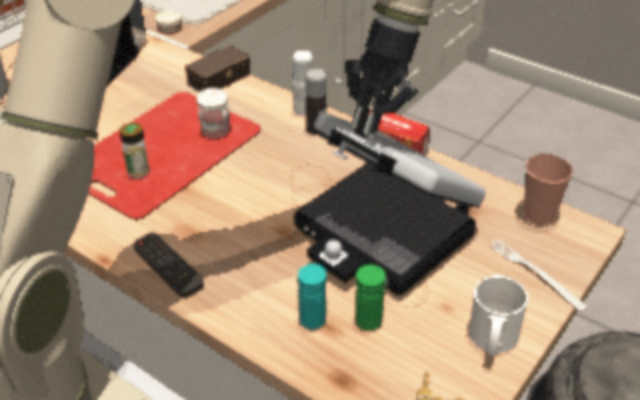

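The final view shows the lid held open at about 39° by the gripper at (370,115) and the ball stud free at (333,250). The spice jar stands upright on the board at (135,155), and the jam jar, mill and mug have not moved.

```bash
python3 -c "
from workcell import *
print(hand_in())"
```

```text
the job is handed in; nothing more can be done
None
```

The job is handed in at about 18 s on the robot's clock: the spice jar stands upright and released on the near half of the board, the handle was pulled to its left stop before the lid was lifted, and the arm is holding the lid at about 39°. My first close on the handle missed, with the fingers shutting on top of the grip at about 8 N, and the second attempt held.

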